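# Bottles into the carrier

## Task

Put the two short pale bottles with yellow caps into the two empty outer cells of the wooden bottle carrier, one in each cell, standing upright on its floor; either may go in either cell. Do not tip them over on the way, and leave the taller brown bottle standing where it is.

Things in the scene. Friction and masses are not known exactly. Their poses are not given: they have to be found in the camera images.
- short_bottle_1_centre (a point): one of two alike short pale bottles with a yellow cap, loose, upright, 0.2 kg, 140 mm tall; round body 61 mm across, straight up to 87 mm above its foot, then narrowing to neck and cap. Point: on its axis, half-way up (70 mm). Grip the body from above, 5 to 12 mm above this point: the cap then has room and the fingertips stay above the carrier's walls
- short_bottle_2_centre (a point): one of two alike short pale bottles with a yellow cap, loose, upright, 0.2 kg, 140 mm tall; round body 61 mm across, straight up to 87 mm above its foot, then narrowing to neck and cap. Point: on its axis, half-way up (70 mm). Grip the body from above, 5 to 12 mm above this point: the cap then has room and the fingertips stay above the carrier's walls
- carrier: low open wooden crate, fixed, 108 (x) by 304 (y) by 45 mm high, a pull 17 mm out on each end. Origin: centre of its underside, on the bench; z up. Three 88 mm square cells in a row, centres at y = -98, 0, +98 mm; floor at z = 8, wall rims at 45 mm, walls 10 mm thick. A loose red-lidded jar (70 mm wide, 81 tall) fills the middle cell, the outer two are empty. Fingers closing along x clear the neighbours
- brown_bottle_centre (a point): a bystander: taller brown bottle with a black cap, loose, upright, 160 mm tall, body 61 mm in diameter; this point is on its axis, half-way up (80 mm above its foot)
There are look-alikes about, which are no part of the job. Leave any purple look-alike of the part that bears short_bottle_2_centre alone. What is shaped like the part that bears short_bottle_1_centre but pink is not meant.

How it is judged (in metres and radians):
At the end, for the whole second after the job is handed in: One short bottle stands in each outer cell of the carrier: within 18 mm of the cell's centre in the carrier's x and y, its foot on the cell's floor (within 7 mm), upright within 10 degrees and at rest; the brown bottle is within 40 mm of where it was (((x of short_bottle_1_centre in the frame of carrier between -0.018 and 0.018 m and y of short_bottle_1_centre in the frame of carrier between 0.08 and 0.116 m and x of short_bottle_2_centre in the frame of carrier between -0.018 and 0.018 m and y of short_bottle_2_centre in the frame of carrier between -0.116 and -0.08 m) or (x of short_bottle_1_centre in the frame of carrier between -0.018 and 0.018 m and y of short_bottle_1_centre in the frame of carrier between -0.116 and -0.08 m and x of short_bottle_2_centre in the frame of carrier between -0.018 and 0.018 m and y of short_bottle_2_centre in the frame of carrier between 0.08 and 0.116 m)) and z of each of short_bottle_1_centre, short_bottle_2_centre in the frame of carrier below 0.085 m and angle between each of short_bottle_1_centre, short_bottle_2_centre's own z axis and vertical below 0.175 rad and linear speed of each of short_bottle_1, short_bottle_2 below 0.03 m/s and distance of brown_bottle_centre from where it was at the start of the episode below 0.04 m); the robot touches nothing.
It fails at once if a short bottle is tipped by more than 40 degrees (angle between any of short_bottle_1_centre, short_bottle_2_centre's own z axis and vertical above 0.7 rad).
It fails at once if the brown bottle is moved more than 40 mm or tipped by more than 20 degrees (distance of brown_bottle_centre from where it was at the start of the episode above 0.04 m or angle between brown_bottle_centre's own z axis and vertical above 0.35 rad).
It also fails if it takes over 56 s, if anything falls off the work surface, if the arm or the gripper's body presses on something with over 40 N, if the wrist force passes 120 N, or if a joint passes its speed limit or range.

## Robot

A 7-joint arm with a two-finger parallel gripper is mounted at the origin on a cart in front of the work surface, level with it; the furniture and walls round the work are solid. World frame = base frame: x ahead of the robot, y to its left, z up, the work surface at z = 0. Lengths are in m, angles in degrees, forces in N, time in s.
With the tool pointing down it reaches from about 0.35 to 0.775 m from the base axis. Payload 3.1 kg.
Tool frame: the origin (TCP) lies on the centre line of the jaws, within the pads' length; the fingertips stand 17 mm ahead of it and the grasp point (between the pads) lies 2 mm behind it (robot.tip_reach is the distance from the TCP to the fingertips, in m); z points along the fingers, y is the line along which they close (so a half turn about z gives the same grasp; the last joint's range is limited). The gripper opens to 85 mm and grips with 20 to 120 N. Pads are 22 mm wide; open, the fingers measure 114 mm over their backs; the gripper's body (76 mm by 85 mm) begins 54 mm behind the grasp point. The pads swing forward as they close: fully open they stand 13 mm farther back than shut.
Start: joints at [69.288, 17.813, 0.802, 86.603, -0.252, 75.585, -1.558], TCP at [0.173, -0.522, 0.248] pointing down, gripper open.
Joint ranges: [-154.91, 154.91], [-16.99, 109.72], [-72.82, 74.43], [7.12, 147.25], [-82.49, 262.49], [11.32, 116.49], [-174.64, 174.64]. Speed limits (degrees/s): [159.86, 159.86, 180, 180, 180, 180, 180].

## Interface

Orientations are given as [roll, pitch, yaw] about the fixed x, y, z axes, in that order (R = Rz(yaw) Ry(pitch) Rx(roll)).
In Python, from station import robot, fingers, vision, workorder, recognise gives the robot as it stands. Calls block until the motion is done:
- robot.move_to(position, orientation): joint-space move of the TCP to a pose.
- robot.line_to(position, orientation=None, velocity=0.15, f_stop=None): straight line of the TCP; orientation=None keeps the orientation; velocity is the mean speed in m/s. With f_stop (N) it stops when the force on the tool has changed by that much, and returns True; else False.
- robot.move_j(angles): joint-space move.
- fingers.gripper_to(opening, force=None): opening from 0.0 (shut) to 1.0 (fully open); force is the grip in N (None keeps the last); returns when the fingers have stopped.
- robot.pause(seconds).
- robot.inverse_kinematics(position, orientation): joint angles nearest the present ones, or None.
- vision.grab_frame(name): name is "side" or "top"; returns the picture (420x560x3 uint8, red, green, blue); there is no depth.
- vision.calibration(name): a dict with "mtx" (3x3 intrinsics, pixels), "extrinsics" (4x4, takes a point from world to camera coordinates). Camera axes: x right, y up, looking along -z (the intrinsics and any distortion apply to the point x, -y, -z); pixel columns grow to the right and rows downward; lengths in m; the calibration is good to about 2 mm. A picture is of the moment at which its call begins. calibration takes no time and is no camera call.
A pose or a line that the arm cannot do raises robot.PlanningError and nothing moves.
- workorder.close_job(): hands the job in; it is judged then, once.
Trained networks look in the newest picture that a camera, given by its name, has taken for a name from the list of things; names that differ only in an ending like _2 or _b are one class to them, and where a whole thing is asked for, a point or a joint stands for the part that bears it (a point fixed in the world has none). Each returns a list of dicts, best first, with "p" (0 to 1); they miss things now and then, are a little off and sometimes report something else, mostly with a low value. They report only what shows in the picture. A call takes as long as a camera call. They do not tell look-alikes from the thing itself.
- recognise(label, camera): "rect" ([centre column, centre row, width, height] in pixels, round what is visible of it).
Readings, each from a call of its own:
- robot.current_time_s(): time.
- robot.current_joint_positions(): joint angles.
- robot.current_dq(): joint speeds.
- robot.current_joint_torque(): joint torques, N m.
- robot.current_tool_pos(): TCP position.
- robot.current_eef_rot(): TCP orientation.
- robot.current_contact_force(): force on the tool from outside, world axes, zero at the start.
- robot.current_torque(): the same for the moment, N m.
- robot.current_finger_gap(): opening from 0.0 (shut) to 1.0 (fully open).
- robot.current_gripper_force(): force on a finger pad.
Only numpy, scipy, OpenCV 4.12 (cv2) and the standard library are available. Lean on these libraries where they do the work, as an engineer would, in place of code of your own. Each camera call takes 0.05 s, during which the arm holds its last target. There are 200 camera calls.

## Working session

There is one attempt and no reset: what is moved stays moved. The work goes in short steps, each a Python script; the robot and the scene stay as the last script left them, time stands still between calls to the robot, and variables do not carry over. Pictures are saved under pics/ and viewed, at most 10 in all, crops included, and the job is handed in when it is done.

```bash
mkdir -p pics; python3 - <<'E'
from station import robot, vision, recognise
import cv2, numpy as np
for c in ("top","side"):
    im=vision.grab_frame(c); cv2.imwrite(f"pics/{c}0.png",im[:,:,::-1])
    K=vision.calibration(c); print(c,np.round(K["mtx"],1).tolist(),np.round(K["extrinsics"],3).tolist(),[k for k in K])
    for l in ("short_bottle_1_centre","carrier","brown_bottle_centre"):
        print(l,[(round(d["p"],2),np.round(d["rect"]).tolist()) for d in recognise(l,c)])
print(robot.current_time_s(), robot.current_eef_rot())
E
```

```text
top [[457.5, 0.0, 278.6], [0.0, 457.5, 215.3], [0.0, 0.0, 1.0]] [[-0.004, -1.0, -0.003, 0.086], [0.998, -0.004, 0.065, -0.526], [-0.065, -0.003, 0.998, -1.222], [0.0, 0.0, 0.0, 1.0]] ['mtx', 'extrinsics']
short_bottle_1_centre [(0.81, [237.0, 252.0, 25.0, 26.0]), (0.59, [166.0, 282.0, 31.0, 24.0])]
carrier [(0.85, [362.0, 220.0, 122.0, 52.0])]
brown_bottle_centre [(0.79, [172.0, 240.0, 32.0, 22.0])]
side [[466.9, 0.0, 284.7], [0.0, 466.9, 216.8], [0.0, 0.0, 1.0]] [[0.998, 0.056, 0.006, -0.556], [-0.043, 0.686, 0.726, -0.085], [0.037, -0.725, 0.688, -1.25], [0.0, 0.0, 0.0, 1.0]] ['mtx', 'extrinsics']
short_bottle_1_centre [(0.91, [230.0, 152.0, 26.0, 45.0]), (0.76, [241.0, 190.0, 23.0, 51.0])]
carrier [(0.73, [258.0, 300.0, 79.0, 118.0])]
brown_bottle_centre [(0.77, [260.0, 152.0, 20.0, 52.0])]
0.4 [-1.79983294e+02  2.94719738e-03  1.83281267e+01]
```

View pics/top0.png

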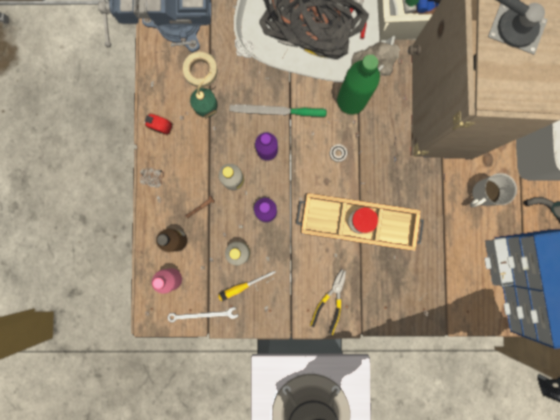

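View pics/side0.png

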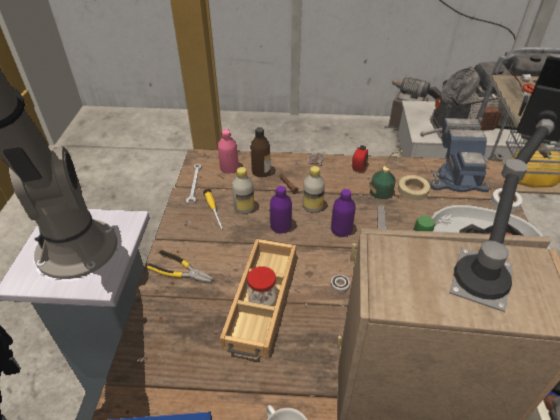

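The top view shows the yellow-capped pale bottles at (231,176) and (237,252). Things that could be taken for them are the purple bottles at (266,146) and (265,209), the pink one at (166,281), the brown bystander at (172,240) and the green one at (204,102). In the side view the pale bottles are at (243,190) and (314,190). I choose the two pale ones. The carrier is at (361,221), slightly turned, with the jar at (364,219). Next I measure the caps and the carrier and make a crop.

```bash
cat >h.py <<'E'
from station import vision
import cv2, numpy as np
def P(c):
    k=vision.calibration(c); return k["mtx"],np.array(k["extrinsics"])
def proj(c,X):
    K,E=P(c); p=np.atleast_2d(X)@E[:3,:3].T+E[:3,3]; q=(p*[1,-1,-1])@K.T; return q[:,:2]/q[:,2:]
def back(c,uv,z):
    K,E=P(c); d=np.linalg.inv(K)@[uv[0],uv[1],1]; d=E[:3,:3].T@(d*[1,-1,-1]); o=-E[:3,:3].T@E[:3,3]
    return o+d*(z-o[2])/d[2]
E
python3 - <<'E'
from h import *
T=cv2.imread("pics/top0.png");S=cv2.imread("pics/side0.png")
def caps(im,boxes):
    h=cv2.cvtColor(im,cv2.COLOR_BGR2HSV); m=cv2.inRange(h,(22,120,120),(33,255,255)); o=[]
    for x0,y0,x1,y1 in boxes:
        w=np.argwhere(m[y0:y1,x0:x1])[:,::-1]; n=len(w); o.append(w.mean(0)+[x0,y0]); print(n,np.round(o[-1],1), np.ptp(w,axis=0))
    return o
t=caps(T,[(215,160,246,192),(222,238,252,268)]); s=caps(S,[(304,164,325,183),(232,166,253,185)])
for c,l in (("top",t),("side",s)):
    for uv in l: print(c,np.round(back(c,uv,.135),4))
h=cv2.cvtColor(T,cv2.COLOR_BGR2HSV); m=cv2.inRange(h,(15,60,150),(30,255,255)); z=np.zeros_like(m); z[185:260,295:430]=m[185:260,295:430]
z=cv2.morphologyEx(z,cv2.MORPH_CLOSE,np.ones((9,9)));n,lab,st,_=cv2.connectedComponentsWithStats(z);i=1+np.argmax(st[1:,4])
pts=np.argwhere(lab==i)[:,::-1].astype(np.float32); r=cv2.minAreaRect(pts); print(r)
bx=cv2.boxPoints(r); W=np.array([back("top",p,.045) for p in bx]); print(np.round(W,3),W.mean(0)[:2], [np.linalg.norm(W[i]-W[i-1]) for i in range(4)])
lid=back("top",(364.5,219.5),.08);print(lid)
vis=T.copy(); cv2.polylines(vis,[np.int32(bx)],1,(255,0,0),1)
a=cv2.resize(T[135:275,190:295],None,fx=3.5,fy=3.5,interpolation=2); b=cv2.resize(vis[180:265,290:432],None,fx=3,fy=3,interpolation=2)
o=np.zeros((490,800,3),np.uint8);o[:a.shape[0],:a.shape[1]]=a;o[:b.shape[0],370:370+b.shape[1]]=b
c=cv2.resize(S[160:220,225:335],None,fx=3.5,fy=3.5); o[265:265+c.shape[0],370:370+c.shape[1]]=c
cv2.imwrite("pics/crop1.png",o)
E
```

```text
73 [227.5 171.9] [9 9]
69 [234.6 253.1] [9 8]
61 [314.1 170.2] [8 8]
62 [240.8 171.2] [8 8]
top [0.626  0.2094 0.135 ]
top [0.4263 0.1914 0.135 ]
side [0.626 0.208 0.135]
side [0.4252 0.1908 0.135 ]
((362.0, 222.0), (74.0, 134.0), 90.0)
[[ 0.605  0.04   0.045]
 [ 0.603 -0.316  0.045]
 [ 0.408 -0.311  0.045]
 [ 0.409  0.041  0.045]] [ 0.50612562 -0.13652621] [np.float64(0.19601803054132635), np.float64(0.3560785076900804), np.float64(0.19590192905590487), np.float64(0.3523581360510732)]
[ 0.51027947 -0.13681189  0.08      ]
```

View pics/crop1.png

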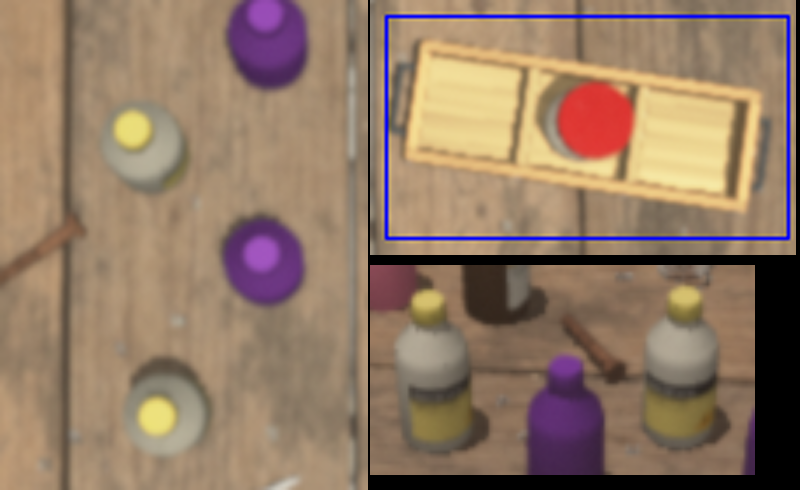

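The crop confirms both targets: yellow caps, pale bodies and yellow labels, with only purple neighbours. The cap positions agree to about 1 mm between the two cameras. The automatic carrier rectangle was wrong because it took in the bench. I read the rim corners off the crop instead, fit the carrier from them and check the fit in both views.

```bash
python3 - <<'E'
from h import *
from scipy.optimize import least_squares
C=np.array([(422,41),(761,91),(742,210),(405,158)])-[370,0]; C=C/3+[290,180]
M=np.array([(.054,.152),(.054,-.152),(-.054,-.152),(-.054,.152)])
def model(p,L,z): 
    c,s=np.cos(p[2]),np.sin(p[2]); q=L@np.array([[c,s],[-s,c]])+p[:2]; return np.c_[q,np.full(len(q),z)]
f=lambda p:(proj("top",model(p,M,.045))-C).ravel()
r=least_squares(f,[.51,-.137,-.14]); p=r.x; print(p,np.degrees(p[2]),np.round(r.fun,1))
cells=model(p,np.array([(0,.098),(0,-.098)]),.008); print(cells)
np.save("car.npy",p)
I=np.array([(.044,.152-.01),(.044,.054),(-.044,.054),(-.044,.142)])
o=[]
for c,b in (("top",(185,295,260,427)),("side",(225,205,365,325))):
    im=cv2.resize(cv2.imread(f"pics/{c}0.png"),None,fx=3,fy=3,interpolation=2)
    for L,z in ((M,.045),(I,.045),(-I,.045),(M,0)):
        cv2.polylines(im,[np.int32(proj(c,model(p,L,z))*3+1)],1,(255,0,0) if z else (0,160,0),1)
    o.append(im[b[0]*3:b[2]*3,b[1]*3:b[3]*3])
v=np.zeros((420,800,3),np.uint8); v[:225,:396]=o[0]; v[:420,400:760]=o[1]; cv2.imwrite("pics/car.png",v)
from station import robot
ps=np.degrees(p[2])
for yaw in (90+ps,-90+ps):
  for X in ((.4,-.1,.33),(.626,.2085,.3),(.626,.2085,.078),(.426,.191,.078),(*cells[0,:2],.3),(*cells[1,:2],.3),(*cells[0,:2],.086),(*cells[1,:2],.086)):
    q=robot.inverse_kinematics(list(X),[180,0,yaw]); print(round(yaw),X[:2],None if q is None else np.round(q).tolist())
E
```

```text
[ 0.5067149  -0.13330281 -0.15521493] -8.893160268612489 [-0.4 -0.8  0.1 -0.2  1.1  0.5 -0.8  0.4]
[[ 0.52186496 -0.03648094  0.008     ]
 [ 0.49156484 -0.23012469  0.008     ]]
81 (0.4, -0.1) [45.0, 1.0, -33.0, 96.0, 0.0, 84.0, 3.0]
81 (0.626, 0.2085) [9.0, 43.0, -65.0, 59.0, 39.0, 97.0, -51.0]
81 (0.626, 0.2085) [10.0, 49.0, -53.0, 79.0, 39.0, 71.0, -55.0]
81 (0.426, 0.191) [14.0, 27.0, -51.0, 111.0, 26.0, 54.0, -59.0]
81 (np.float64(0.5218649555989436), np.float64(-0.0364809376434813)) [33.0, 17.0, -41.0, 84.0, 11.0, 83.0, -17.0]
81 (np.float64(0.49156483605245155), np.float64(-0.23012468981604245)) [41.0, 17.0, -24.0, 81.0, 7.0, 83.0, 8.0]
81 (np.float64(0.5218649555989436), np.float64(-0.0364809376434813)) [29.0, 28.0, -36.0, 102.0, 19.0, 56.0, -23.0]
81 (np.float64(0.49156483605245155), np.float64(-0.23012468981604245)) [42.0, 28.0, -25.0, 100.0, 14.0, 56.0, 3.0]
-99 (0.4, -0.1) None
-99 (0.626, 0.2085) [9.0, 42.0, -62.0, 59.0, 36.0, 97.0, 130.0]
-99 (0.626, 0.2085) [13.0, 53.0, -62.0, 79.0, 47.0, 75.0, 121.0]
-99 (0.426, 0.191) [20.0, 32.0, -62.0, 111.0, 34.0, 58.0, 115.0]
-99 (np.float64(0.5218649555989436), np.float64(-0.0364809376434813)) [46.0, 23.0, -62.0, 84.0, 21.0, 85.0, 156.0]
-99 (np.float64(0.49156483605245155), np.float64(-0.23012468981604245)) [25.0, 16.0, -2.0, 82.0, 1.0, 82.0, -166.0]
-99 (np.float64(0.5218649555989436), np.float64(-0.0364809376434813)) [45.0, 38.0, -62.0, 102.0, 37.0, 63.0, 142.0]
-99 (np.float64(0.49156483605245155), np.float64(-0.23012468981604245)) [21.0, 25.0, 3.0, 100.0, -2.0, 54.0, -164.0]
```

View pics/car.png

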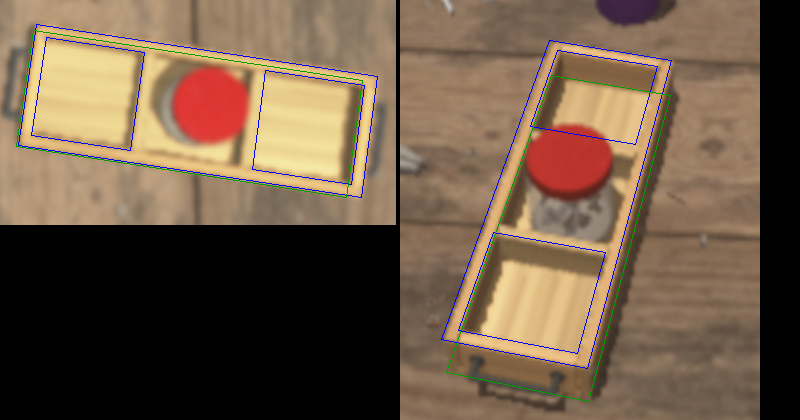

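The fit lies on the rims in both views, including the side view it was not fitted to. Reach is fine. I lift first, swing round with a natural elbow posture, then pick bottle 1.

```bash
cat >>h.py <<'E'
from station import robot, fingers
p=np.load("car.npy"); YAW=np.degrees(p[2])+90; O=[180,0,YAW]
c,s=np.cos(p[2]),np.sin(p[2])
cell=lambda y:(p[0]-s*y,p[1]+c*y)
def pick(x,y):
    robot.move_to([x,y,.30],O); robot.line_to([x,y,.17],O,.15)
    hit=robot.line_to([x,y,.078],O,.08,f_stop=8)
    print("hit",hit,robot.current_tool_pos()); 
    if hit: return
    fingers.gripper_to(0.0,35)
    print("gap",robot.current_finger_gap(),robot.current_gripper_force(),robot.current_contact_force())
    robot.line_to([x,y,.30],O,.12); print("gap",robot.current_finger_gap(),robot.current_time_s())
E
python3 - <<'E'
from h import *
fingers.gripper_to(1.0)
robot.line_to([.173,-.522,.40],None,.2)
q=list(robot.current_joint_positions()); q[0]=0; robot.move_j(q)
print(robot.current_tool_pos(),robot.current_eef_rot(),robot.current_time_s())
print(np.round(robot.inverse_kinematics([.626,.2085,.3],O)))
pick(.626,.2085)
im=vision.grab_frame("side"); cv2.imwrite("pics/p1.png",im[:,:,::-1])
E
```

```text
[ 0.54879545 -0.02726613  0.39878753] [-1.79871035e+02  5.31185708e-02  8.71542577e+01] 3.75
[-18.  31.  -4.  60.   2.  89. -30.]
hit False [0.62664368 0.20870712 0.07886708]
gap 0.6803647154199935 37.83608515514061 [ 0.85314103 -0.23626893  3.17465479]
gap 0.6779074733799794 9.4667
```

View pics/p1.png

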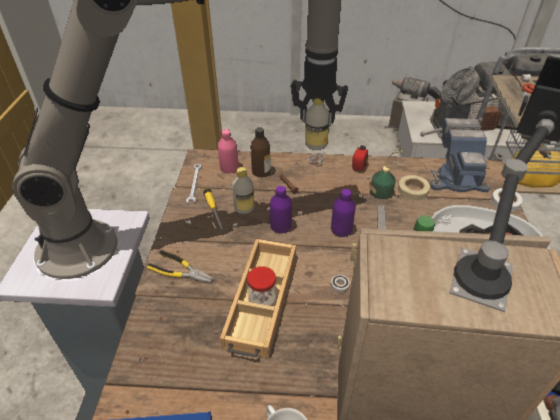

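The pale bottle hangs upright in the jaws at (317,125), and the gap of 0.68 matches about 58–61 mm. The neighbours have not moved. I place it in the far cell, then pick the second bottle.

```bash
cat >>h.py <<'E'
def place(y):
    X=cell(y); robot.move_to([*X,.30],O); robot.line_to([*X,.13],O,.15)
    hit=robot.line_to([*X,.084],O,.04,f_stop=4); print("touch",hit,robot.current_tool_pos())
    fingers.gripper_to(1.0); robot.pause(.2); robot.line_to([*X,.30],O,.15); print(robot.current_time_s())
E
python3 - <<'E'
from h import *
place(-.098)
pick(.426,.191)
im=vision.grab_frame("side"); cv2.imwrite("pics/p2.png",im[:,:,::-1])
E
```

```text
touch True [ 0.49122148 -0.22989683  0.08693001]
15.6417
hit False [0.42650002 0.1912349  0.07852098]
gap 0.6592294372431271 36.972826793789864 [-0.54539667 -0.4223445   4.10766368]
gap 0.6628792560880385 21.9
```

View pics/p2.png

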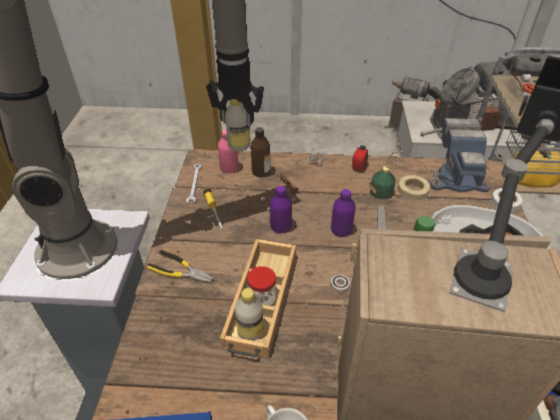

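Bottle 1 stands in the near-camera cell at (250,315). Bottle 2 is held upright at (237,125), and the brown bottle has not moved. I place the second one and check the caps.

```bash
python3 - <<'E'
from h import *
place(.098)
robot.move_to([.40,.20,.38],O); robot.pause(.5)
o=[]
for cam in ("top","side"):
    im=vision.grab_frame(cam)[:,:,::-1]; o.append(im)
    m=cv2.inRange(cv2.cvtColor(np.ascontiguousarray(im),cv2.COLOR_BGR2HSV),(22,120,120),(33,255,255))
    for y in (.098,-.098):
        u,v=proj(cam,[*cell(y),.143])[0]; a,b=int(u)-10,int(v)-10
        w=np.argwhere(m[b:b+21,a:a+21])[:,::-1]
        W=back(cam,w.mean(0)+[a,b],.143)[:2]-cell(y); print(cam,y,len(w),"carrier-frame err mm",np.round(1e3*np.array([c*W[0]+s*W[1],-s*W[0]+c*W[1]]),1))
v=np.hstack([cv2.resize(o[0][180:265,290:432],None,fx=2.8,fy=2.8),np.zeros((238,2,3),np.uint8)])
S=o[1][120:360,130:330]; V=np.zeros((480,800,3),np.uint8); V[:238,:v.shape[1]]=v; V[:,400:]=cv2.resize(S,(400,480)); cv2.imwrite("pics/end.png",V)
print(robot.current_time_s())
E
```

```text
touch True [ 0.52144571 -0.03649063  0.08668588]
27.3833
top 0.098 41 carrier-frame err mm [-3.3  5.3]
top -0.098 54 carrier-frame err mm [-0.9  5.7]
side 0.098 91 carrier-frame err mm [-1.5 -1.2]
side -0.098 132 carrier-frame err mm [-0.5 -0.4]
29.0583
```

View pics/end.png

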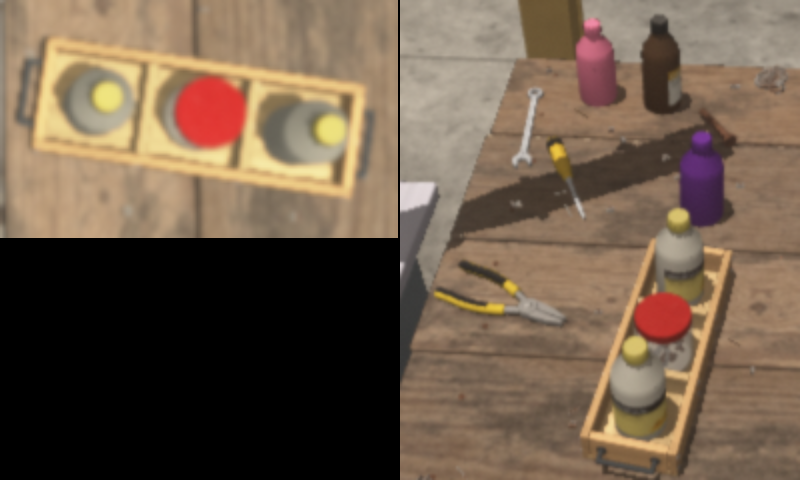

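Both bottles stand upright in the outer cells, with their caps within 6 mm of the cell centres. The brown bottle stands at its place and the arm is clear.

```bash
python3 -c "
from station import workorder; print(workorder.close_job())"
```

```text
the job is handed in; nothing more can be done
None
```

The job is handed in (no verdict came back): in the last pictures both short pale bottles stood upright in the carrier's outer cells, caps within about 6 mm of the cell centres, with the brown bottle still in its place, at about 29 s on the robot's clock.

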